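# Run a finished audio unit through the bench test fixture

## Robot

A 7-joint arm with a two-finger parallel gripper is mounted at the origin on a cart in front of the work surface, level with it; the furniture and walls round the work are solid. World frame = base frame: x ahead of the robot, y to its left, z up, the work surface at z = 0. Lengths are in m, angles in rad, forces in N, time in s.
With the tool pointing down it reaches from about 0.4 to 0.85 m from the base axis. Payload 6.9 kg.
Tool frame: the origin (TCP) lies between the finger pads; the fingertips stand 25 mm ahead of it and the grasp point (between the pads) lies 6 mm ahead of it; z points along the fingers, y is the line along which they close (so a half turn about z gives the same grasp; the last joint's range is limited). The gripper opens to 85 mm and grips with 20 to 120 N. Pads are 22 mm wide; open, the fingers measure 114 mm over their backs; the gripper's body (76 mm by 85 mm) begins 54 mm behind the grasp point. The pads swing forward as they close: fully open they stand 13 mm farther back than shut.
Start: joints at [-1.163, 0.507, -0.238, 1.5, 0.126, 1.149, -0.155], TCP at [0.186, 0.597, 0.256] pointing down, gripper open.
Joint ranges: [-3.08, 3.08], [-0.24, 2.05], [-1.43, 1.35], [0, 2.5], [-1.52, 4.66], [0.17, 1.96], [-2.89, 2.89]. Speed limits (rad/s): [2.39, 2.39, 3.14, 3.14, 3.14, 3.14, 3.14].

## Interface

Orientations are given as a rotation vector (axis times angle).
In Python, from plant import env gives the robot as it stands. The module is installed in compiled form; this text tells all that it offers.
- The arm moves only by the tool step_arm, never from a script. Its argument "series" is text: rows parted by semicolons, each of 4 numbers parted by spaces: the shift along the world's x, y, z in a scale on which 1.0 is 0.8 m, then the turn about the world's z in fractions of the full range, 1 being pi rad. In form: x y z turn; .... A call has 1 to 12 rows; each row is the pose to reach, as a shift and turn from the pose commanded when the call began; what a row does not reach only later rows make up. A row lasts 1/8 s, in which the tool goes at most 62.5 mm and 10.7 degrees, less where a joint would pass 70% of its speed; a pose out of reach is approached as far as the arm can. A call with a gripper value outside its range is refused whole. "claw" is the finger opening in cm, from 0 to 8.54, set as the call begins (left out, the last holds). The fingers move at their own pace and stop on an object; the grip force is fixed at half the most. Time passes only in rows, so rows that repeat a pose let the fingers close. It gives the time, the measured TCP pose, the force, the opening and the grip force at its end, in the units of the state.
- env.sense(): the state, without advancing time (a new reading comes with each control period).
- env.grab_frame(name): name is "scene" or "side" or "wrist"; returns a dict with "color" (480x640x3 uint8, red, green, blue), "depth" (480x640 float32, m along the optical axis (not along the pixel's ray), 0 where there is no reading), "fx", "fy", "cx", "cy" (pixels), "position" and "rotation" of the camera in the world. Camera axes: x right, y down, z forward; pixel columns grow to the right and rows downward; lengths in m; the calibration is good to about 2 mm. A picture is of the moment at which its call begins.
- env.sign_off(): hands the job in; it is judged then, once.
Trained networks look in the newest picture that a camera, given by its name, has taken for a name from the list of things; names that differ only in an ending like _2 or _b are one class to them, and where a whole thing is asked for, a point or a joint stands for the part that bears it (a point fixed in the world has none). Each returns a list of dicts, best first, with "conf" (0 to 1); they miss things now and then, are a little off and sometimes report something else, mostly with a low value. They report only what shows in the picture. A call takes as long as a camera call.
- env.silhouettes(camera, thing): "region" (480x640 bool, what is visible of it) and "centre" ([column, row] in pixels, amid what is visible of it).
- env.landmark_of(camera, thing): "centre" ([column, row] in pixels: a listed point, or the origin of a listed thing).
The state is a dict: "time": time; "joints": joint angles; "joint_vel": joint speeds; "joint_torque": joint torques, N m; "position": TCP position; "orientation": TCP orientation; "force": force on the tool from outside, world axes, zero at the start; "torque": the same for the moment, N m; "gripper_width": finger opening in m; "grip_force": force on a finger pad.
Only numpy, scipy, OpenCV 4.12 (cv2) and the standard library are available. Lean on these libraries where they do the work, as an engineer would, in place of code of your own. Each camera call takes 0.05 s, during which the arm holds its last target. There are 200 camera calls.

## Task

A finished audio unit lies in the grey test fixture: with the tips of the closed fingers, push the fixture's sprung gate down by its front bar until the latch catches and holds it shut by itself, then press the low flat start key on the aluminium control box fully in, keep it in for about half a second and let it up. Last, push the latch's thumb tab at the front of the fixture down so that the gate springs fully open again. Only touch and push, lift nothing: never press start while the gate is open, leave the mushroom-headed stop button alone, and leave the unit and the things standing around where they are.

Things in the scene. Friction and masses are not known exactly. Their poses are not given: they have to be found in the camera images.
- fixture: bench test fixture, fixed to the bench: grey plinth 218 x 272 x 39 mm with a nest for one audio unit on top and an aluminium gate hinged along its back. Origin under the plinth at bench height, on its middle line, 98 mm behind its front face; +x points to the hinge side (back), +y to its left, +z up
- gate (a joint): opening angle of the gate, rad: 0.60 fully open (front bar up, where its springs hold it), about 0.01 when latched, -0.02 the lower stop. The latch catches when the gate is pushed to 0 or a little below. The push needed at the pads, straight down, is about 2 to 6 N and rises steeply at the lower stop, just past the catching point
- gate_hinge (a point): middle of the gate's hinge axis, which is parallel to the fixture's y axis; 102 mm above the bench, at x = +100 mm, y = 0 in the fixture's frame; does not move with the gate
- pad_left (a point): centre of the top of the left rubber thumb pad on the gate's front bar (pad 28 mm fore and aft, 42 mm wide); it moves with the gate: in the gate's frame (origin on the hinge, equal to the fixture's axes when shut) at x = -169, y = +65, z = +8.5 mm; about 110 mm above the bench when shut and 204 mm when open. The gate's front edge lies at x = -187 mm
- pad_right (a point): the same for the right thumb pad, y = -65 mm. The latch hook stands between the two pads, at y within 12 mm of the middle line
- latch_tab (a point): press point on top of the latch's steel thumb tab (34 x 34 mm), which sticks out at the front of the fixture: at x = -150, y = 0, z = 60 mm in the fixture's frame. Pushing it straight down turns the sprung latch; the hook above it, 74 mm higher at most, stands 40 to 72 mm further back. The shut gate's front edge is 63 mm further back than this point, and swings up and back
- latch (a joint): turn of the latch, rad: 0 at rest under its spring, 0.30 with the tab fully down. The gate comes free at about 0.1 (tab about 7 mm down), the tab's full travel is about 21 mm; it takes about 2 to 4 N, and a hard stop at the end
- control_box: aluminium control box 128 x 80 x 51 mm, fixed to the bench left or right of the fixture (it and the yellow multimeter change places). Origin at the centre of its underside; its long side is its x axis; start key at x = -30 mm, stop button at x = +30 mm
- start_key_top (a point): centre of the top face of the start key: a flat round key 26 mm across that stands 10 mm proud of its 36 mm collar, about 65 mm above the bench; pressed straight down
- start_key (a joint): travel of the start key, m: 0 up, 0.006 fully in (about 5 N); it springs back
- stop_top (a point): top of the stop button: a mushroom head 40 mm across, about 83 mm above the bench, 60 mm from the start key; not to be pressed
- stop_head (a joint): travel of the stop button, m: 0 up, 0.006 pressed
- test_unit: black sheet-metal audio unit 118 x 186 x 42 mm lying loose in the fixture's nest, under the gate; origin at the centre of its underside, 38 mm above the bench
- meter: bystander: yellow hand multimeter 150 x 68 x 46 mm lying loose on the bench on the other side of the fixture from the control box; origin at the centre of its underside
- spool: bystander: spool of solder 62 mm across, 50 mm high, loose, in front of the fixture to the left
- cutters: bystander: green-handled cutters 137 mm long, 12 mm high, loose, in front of the fixture to the right
- flux: bystander: plastic flux bottle 43 mm across, 135 mm high, standing loose on the left of the fixture

How it is judged:
By the outcome, as a careful person would: the job done as asked, in the order asked, and still so for the second after the job is handed in, with the robot touching nothing.
It also fails if it takes over 53 s, if anything falls off the work surface, if the arm or the gripper's body presses on something with over 40 N, if the wrist force passes 120 N, or if a joint passes its speed limit or range.

## Working session

There is one attempt and no reset: what is moved stays moved. The work goes in short steps, Python scripts to look and compute and a tool call to move; the robot and the scene stay as the last step left them, time stands still between calls to the robot, and variables do not carry over. Pictures are saved under pics/ and viewed, at most 10 in all, crops included, and the job is handed in when it is done.

Besides the shell and the picture viewer there is one more tool, called by a JSON object that holds its "op" and its "data". step_arm: Moves the arm, as the interface text tells. Its arguments: {"type":"object","properties":{"series":{"type":"string"},"claw":{"type":"number"}},"required":["series"]}

```bash
mkdir -p pics
cat > h.py <<'E'
import numpy as np, cv2
from plant import env
def ray(f,uv):
    d=np.array([(uv[0]-f['cx'])/f['fx'],(uv[1]-f['cy'])/f['fy'],1.]); return np.array(f['position']),np.array(f['rotation'])@d
def dep(f,uv):
    u,v=int(round(uv[0])),int(round(uv[1])); z=f['depth'][max(v-2,0):v+3,max(u-2,0):u+3]; z=z[z>0]
    p,d=ray(f,uv); return p+d*np.median(z) if len(z) else None
def tri(rs):
    A=0;b=0
    for p,d in rs:
        d=d/np.linalg.norm(d); M=np.eye(3)-np.outer(d,d); A=A+M; b=b+M@p
    return np.linalg.solve(A,b)
E
python3 - <<'E'
from h import *
np.set_printoptions(precision=4,suppress=True)
fs={}
for c in('scene','side'):
    f=fs[c]=env.grab_frame(c); cv2.imwrite(f'pics/{c}0.png',f['color'][:,:,::-1]); print(c,f['position'])
for t in('pad_left','pad_right','latch_tab','start_key_top','stop_top','gate_hinge','fixture','control_box','meter','spool','flux','cutters'):
    rs=[]
    for c in fs:
        L=env.landmark_of(c,t)
        for q in L[:2]: print(t,c,np.round(q['centre']),round(q['conf'],2),dep(fs[c],q['centre']))
        if L: rs.append(ray(fs[c],L[0]['centre']))
    if len(rs)==2: print('   tri',tri(rs))
s=env.sense(); print(s['time'],s['position'],s['orientation'],s['gripper_width'])
E
```

```text
scene [ 0.2053 -0.7196  0.5878]
side [0.4382 0.7837 0.78  ]
pad_left scene [314. 187.] 0.93 [-0.019  -0.944   0.3635]
pad_left side [328. 220.] 0.69 [-0.9133 -0.5679 -0.5715]
pad_left side [399. 346.] 0.59 [-0.2644  0.081   0.0774]
   tri [0.3218 0.032  0.6839]
pad_right scene [357. 210.] 0.55 [-0.1278 -1.0528  0.2546]
pad_right side [323. 178.] 0.87 [-1.3181 -0.9727 -0.9763]
pad_right side [401. 346.] 0.47 [-0.2603  0.0852  0.0815]
   tri [0.3218 0.032  0.6839]
latch_tab scene [282. 290.] 0.55 [ 0.1918 -0.7332  0.5742]
latch_tab side [376. 252.] 0.91 [-0.9501 -0.6047 -0.6083]
latch_tab side [330. 219.] 0.26 [-0.9126 -0.5672 -0.5708]
   tri [0.3218 0.032  0.6839]
start_key_top scene [374. 385.] 0.83 [-0.0063 -0.9313  0.3761]
start_key_top scene [357. 213.] 0.59 [-0.1234 -1.0484  0.259 ]
start_key_top side [375. 182.] 0.55 [-1.7355 -1.39   -1.3937]
   tri [0.3218 0.032  0.6839]
stop_top side [351. 174.] 0.57 [-1.7616 -1.4161 -1.4198]
stop_top side [234. 373.] 0.36 [0.0141 0.3595 0.3559]
gate_hinge scene [389. 220.] 0.98 [-0.4468 -1.3718 -0.0644]
gate_hinge scene [349. 270.] 0.25 [-0.0
[... 437 characters left out ...]
 [0.3218 0.032  0.6839]
meter scene [251. 218.] 0.65 [ 0.2605 -0.6645  0.643 ]
meter side [326. 415.] 0.76 [0.178  0.5235 0.5198]
   tri [0.3218 0.032  0.6839]
spool scene [222. 262.] 0.91 [ 0.4208 -0.5042  0.8033]
spool side [399. 349.] 0.75 [-0.2498  0.0956  0.092 ]
   tri [0.3218 0.032  0.6839]
flux scene [328. 210.] 0.63 [-0.1509 -1.0759  0.2316]
flux scene [314. 190.] 0.38 [-0.0128 -0.9378  0.3697]
flux side [234. 374.] 0.8 [0.0206 0.3661 0.3625]
   tri [0.3218 0.032  0.6839]
cutters scene [266. 368.] 0.62 [ 0.3044 -0.6206  0.6869]
cutters side [411. 243.] 0.91 [-1.1684 -0.823  -0.8266]
   tri [0.3218 0.032  0.6839]
1.3 [0.1864 0.5965 0.2563] [ 0.4739  3.1056 -0.0001] 0.0852697720324888
```

Run:
```python
s=open('h.py').read().replace("np.array(f['rotation'])@d","cv2.Rodrigues(np.array(f['rotation'],float))[0]@d")
open('h.py','w').write(s)
from h import *
np.set_printoptions(precision=4,suppress=True)
fs={c:env.grab_frame(c) for c in('scene','side')}
for c in fs: np.savez(f'{c}0.npz',**fs[c])
print(fs['scene']['rotation'])
P={'pad_left':[(314,187),(328,220)],'pad_right':[(357,210),(323,178)],'latch_tab':[(282,290),(376,252)],'key':[(374,385),(375,182)],'stop':[None,(351,174)],'hinge':[(389,220),(260,237)],'box':[(386,408),(357,196)],'meter':[(251,218),(326,415)],'spool':[(222,262),(399,349)],'flux':[(328,210),(234,374)],'cutters':[(266,368),(411,243)],'fixture':[(345,282),None]}
for t,(a,b) in P.items():
    rs=[]
    for c,q in(('scene',a),('side',b)):
        if q: print(t,c,dep(fs[c],q)); rs.append(ray(fs[c],q))
    if len(rs)==2: print('   tri',tri(rs))
```

```text
[-2.0682  0.4703 -0.242 ]
pad_left scene [0.5253 0.0167 0.2103]
pad_left side [0.5302 0.0452 0.2054]
   tri [0.5325 0.0367 0.1996]
pad_right scene [ 0.5526 -0.0969  0.21  ]
pad_right side [ 0.5612 -0.0984  0.2055]
   tri [ 0.558  -0.0921  0.208 ]
latch_tab scene [ 0.4245 -0.0578  0.0602]
latch_tab side [ 0.4318 -0.0435  0.0606]
   tri [ 0.4295 -0.0501  0.0542]
key scene [ 0.4601 -0.322   0.0642]
key side [ 0.453  -0.3166  0.0661]
   tri [ 0.4563 -0.3221  0.0641]
stop side [ 0.5175 -0.3154  0.0847]
hinge scene [ 0.7916  0.1672 -0.0005]
hinge side [ 0.6821 -0.0001  0.1053]
   tri [0.6819 0.0026 0.1083]
box scene [ 0.4611 -0.3533  0.0505]
box side [ 0.4956 -0.2793  0.042 ]
   tri [ 0.4905 -0.3236  0.0076]
meter scene [0.4771 0.2986 0.019 ]
meter side [0.4865 0.3535 0.0387]
   tri [0.4875 0.3318 0.0006]
spool scene [0.3618 0.1373 0.0215]
spool side [0.3691 0.1822 0.0177]
   tri [0.3676 0.1688 0.0007]
flux scene [0.6667 0.2577 0.0149]
flux side [0.6447 0.3316 0.0868]
   tri [0.6725 0.276  0.0034]
cutters scene [ 0.3487 -0.1761  0.0111]
cutters side [ 0.3489 -0.1538  0.0059]
   tri [ 0.3499 -0.1638 -0.0019]
fixture scene [ 0.536  -0.0877  0.0611]
```

View pics/scene0.png

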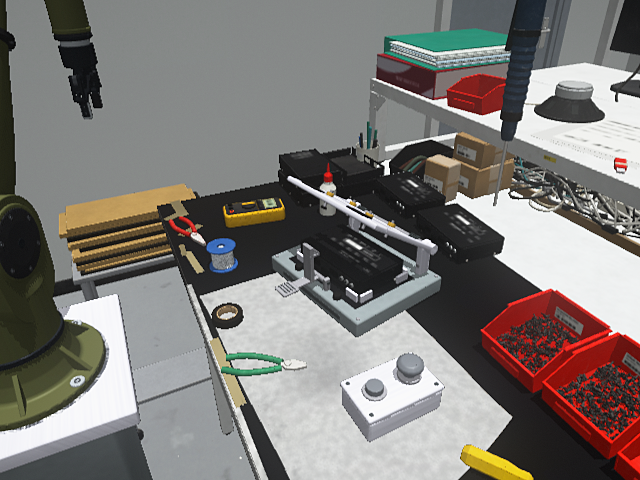

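View pics/side0.png

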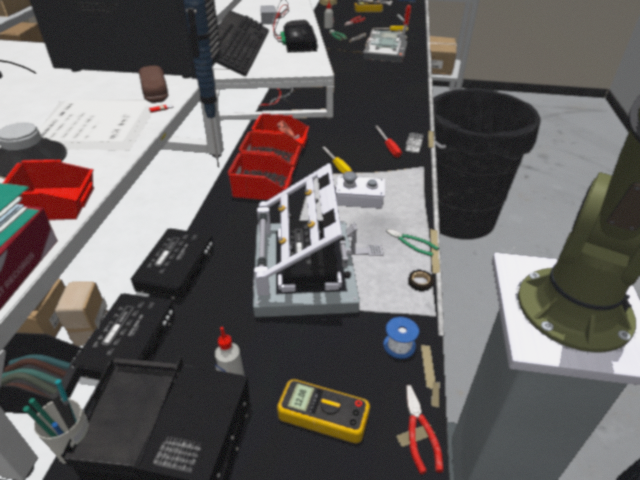

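The pictures show the fixture centred near scene pixel (345, 280) with its gate open. The control box is at scene (390, 395), on the robot's right, and the start key at (374, 385) is nearer the robot. The network points agree with this: fixture yaw is about 0.20 and its origin about (0.579, -0.020). I'll close the fingers and move over the fixture for a wrist view.

The manual's scale: shifts go in shares of 0.8 m and turns go in shares of pi rad. Converting my numbers, -62 cm is -0.775, -56 cm is -0.7, 0.5 rad is 0.1592.

{"op": "step_arm", "data": {"series": "0.05 -0.05 0.025 0; 0.1 -0.1 0.05 0; 0.15 -0.15 0.075 0.0318; 0.2 -0.2 0.1 0.0637; 0.25 -0.25 0.125 0.0955; 0.275 -0.325 0.125 0.1273; 0.3 -0.4 0.125 0.1592; 0.325 -0.475 0.125 0.1592; 0.35 -0.55 0.125 0.1592; 0.3625 -0.625 0.125 0.1592; 0.3625 -0.7 0.125 0.1592; 0.3625 -0.775 0.125 0.1592", "claw": 0}}

```text
time: 2.9
position: [0.4762, -0.0255, 0.3565]
orientation: [-0.309, 3.126, -0.0]
force: [0.9, -0.8, 0.4]
gripper_width: 0.0001
grip_force: 0.0
```

```bash
cat > look.py <<'E'
from h import *
import sys
np.set_printoptions(precision=4,suppress=True)
f=env.grab_frame('wrist'); cv2.imwrite(f'pics/{sys.argv[1]}.png',f['color'][:,:,::-1]); print(f['position'])
for t in sys.argv[2:]:
    for q in env.landmark_of('wrist',t)[:2]: print(t,np.round(q['centre'],1),round(q['conf'],2),dep(f,q['centre']))
s=env.sense(); print(s['time'],s['position'],s['orientation'],s['force'],s['joints'])
E
python3 look.py w1 pad_left pad_right latch_tab gate_hinge start_key_top fixture
```

```text
[ 0.4021 -0.0398  0.4741]
pad_left [385.8 311.7] 0.97 [0.5306 0.0377 0.2046]
pad_right [218.1 315.8] 0.83 [ 0.5599 -0.0902  0.2041]
latch_tab [306.8 153.4] 0.97 [ 0.4358 -0.0478  0.0603]
3.25 [ 0.4765 -0.0218  0.3563] [-0.3131  3.1259  0.001 ] [-0.7882 -0.7007 -0.3528] [ 0.0602  0.1984 -0.082   1.6919  0.0164  1.2519  1.7452]
```

View pics/w1.png

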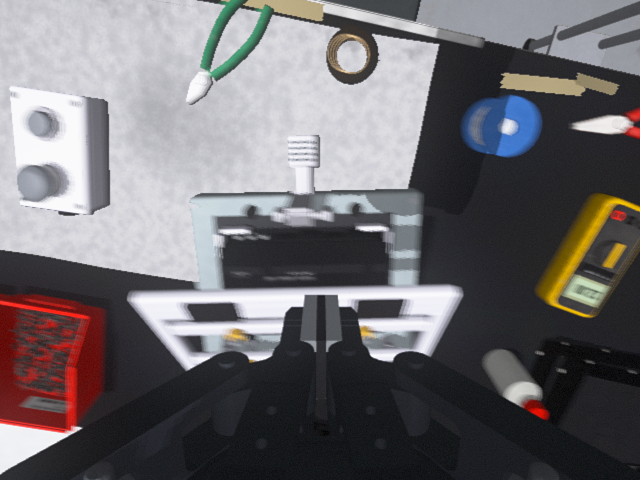

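The wrist view shows the latch tab at (305, 152), with the gate bar's pads at (386, 312) and (218, 316). Pad heights of 0.204 m and a tab height of 0.060 m match the text. Next I'll go over the right pad.

Scaled: -11 cm is -0.1375, -6.7 cm is -0.0838.

{"op": "step_arm", "data": {"series": "0.0375 -0.025 -0.025 0; 0.075 -0.0563 -0.05 0; 0.1025 -0.0838 -0.075 0; 0.1025 -0.0838 -0.1125 0; 0.1025 -0.0838 -0.1375 0; 0.1025 -0.0838 -0.1375 0; 0.1025 -0.0838 -0.1375 0"}}

```text
time: 4.12
position: [0.559, -0.0895, 0.2471]
orientation: [-0.312, 3.125, 0.0]
force: [0.0, 0.6, 0.0]
gripper_width: 0.0003
grip_force: 0.0
```

Run:
```python
from h import *
np.set_printoptions(precision=4,suppress=True)
for c in('side','wrist'):
    f=env.grab_frame(c); im=f['color'][:,:,::-1]
    if c=='side': im=cv2.resize(im[130:330,220:440],None,fx=3,fy=3,interpolation=cv2.INTER_CUBIC); cv2.imwrite('pics/s2.png',im)
    for t in ('pad_left','pad_right','latch_tab','start_key_top'):
        for q in env.landmark_of(c,t)[:1]: print(c,t,np.round(q['centre'],1),round(q['conf'],2),dep(f,q['centre']))
s=env.sense(); print(s['time'],s['position'],s['orientation'],s['force'])
```

```text
side pad_left [326.9 218.3] 0.79 [0.5334 0.0373 0.2032]
side pad_right [410.4 243.9] 0.7 [ 0.3509 -0.1439  0.0111]
side latch_tab [372.5 249.4] 0.98 [ 0.4402 -0.0506  0.061 ]
side start_key_top [374.4 184.1] 0.56 [ 0.4539 -0.3101  0.0637]
wrist pad_left [604.7 290. ] 0.91 [0.5306 0.0355 0.2055]
wrist pad_right [318.2 294.8] 0.73 [ 0.5484 -0.0928  0.2268]
wrist latch_tab [410.8  65.9] 0.73 [ 0.4337 -0.0479  0.0603]
wrist start_key_top [22.7 25.6] 0.69 [ 0.4624 -0.3203  0.065 ]
4.625 [ 0.5584 -0.0905  0.2464] [-0.3091  3.1261 -0.0001] [ 0.6418  0.1091 -0.1865]
```

View pics/s2.png

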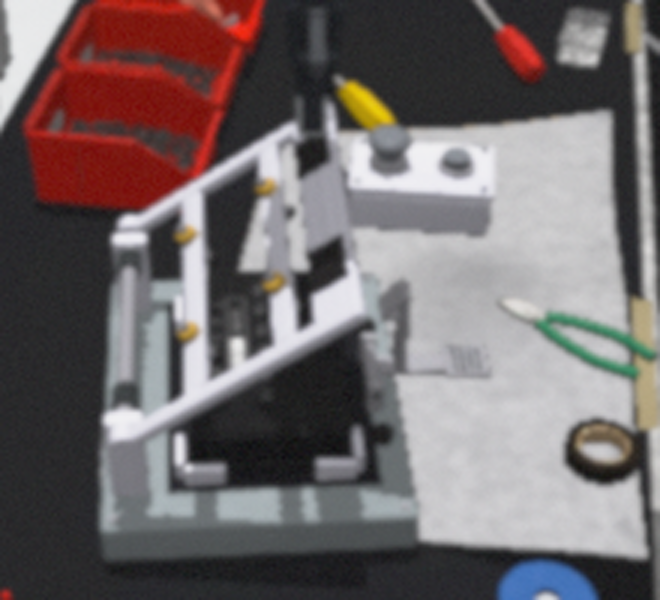

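The fingertips are over the right end of the bar, at crop (315, 100). I'll now push the pad along its arc.

Scaled: -9.4 cm is -0.1175, -4.6 cm is -0.0575.

{"op": "step_arm", "data": {"series": "0 0 -0.0125 0; 0 0 -0.0213 0; -0.0063 -0.0013 -0.03 0; -0.0113 -0.0025 -0.0388 0; -0.0163 -0.0038 -0.0488 0; -0.0213 -0.005 -0.0575 0; -0.0263 -0.005 -0.0675 0; -0.03 -0.0063 -0.0775 0; -0.0325 -0.0075 -0.0875 0; -0.0363 -0.0075 -0.0975 0; -0.0388 -0.0088 -0.1075 0; -0.04 -0.0088 -0.1175 0"}}

```text
time: 6.12
position: [0.5262, -0.0975, 0.1521]
orientation: [0.309, -3.126, 0.0]
force: [0.5, 1.3, 11.5]
gripper_width: -0.0001
grip_force: 5.5
```

Scaled: -1.9 cm is -0.0238, -1.7 cm is -0.0213.

{"op": "step_arm", "data": {"series": "-0.0013 0 -0.0063 0; -0.0013 0 -0.0125 0; -0.0013 0 -0.0175 0; -0.0013 0 -0.0213 0; -0.0013 0 -0.0238 0; -0.0013 0 -0.0238 0"}}

```text
time: 6.88
position: [0.5246, -0.0978, 0.1329]
orientation: [0.308, -3.125, 0.0]
force: [-0.4, -0.5, 4.6]
gripper_width: 0.0003
grip_force: 2.6
```

{"op": "step_arm", "data": {"series": "0 0 -0.0025 0; 0 0 -0.0038 0; 0 0 -0.005 0; 0 0 -0.005 0"}}

```text
time: 7.38
position: [0.5246, -0.0979, 0.1311]
orientation: [0.308, -3.126, 0.001]
force: [-7.3, 0.2, 26.1]
gripper_width: -0.0
grip_force: 13.0
```

Force rose steeply, so this is the lower stop. I'll lift off and look.

Scaled: 10 cm is 0.125, 8 cm is 0.1.

{"op": "step_arm", "data": {"series": "0 0 0.005 0; 0 0 0.0125 0; 0 0 0.0313 0; 0 0 0.0625 0; 0 0 0.1 0; 0 0 0.125 0; 0 0 0.125 0; 0 0 0.125 0"}}

```text
time: 8.38
position: [0.5248, -0.0974, 0.2286]
orientation: [0.309, -3.125, -0.0]
force: [0.0, 0.3, -0.6]
gripper_width: -0.0003
grip_force: 0.0
```

```bash
cat > look2.py <<'E'
from h import *
import sys
np.set_printoptions(precision=4,suppress=True)
for c in('side','scene','wrist'):
    f=env.grab_frame(c); im=f['color'][:,:,::-1]
    if c=='side': cv2.imwrite(f'pics/{sys.argv[1]}.png',cv2.resize(im[130:330,220:440],None,fx=3,fy=3,interpolation=cv2.INTER_CUBIC))
    for t in sys.argv[2:]:
        for q in env.landmark_of(c,t)[:1]: print(c,t,np.round(q['centre'],1),round(q['conf'],2),dep(f,q['centre']))
s=env.sense(); print(s['time'],s['position'],s['orientation'],s['force'],s['joints'][6])
E
python3 look2.py s3 pad_left pad_right latch_tab start_key_top stop_top
```

```text
side pad_left [345.2 253.4] 0.97 [0.4945 0.0314 0.113 ]
side pad_right [339.8 215.9] 0.72 [ 0.5208 -0.0915  0.1141]
side latch_tab [357.8 197.9] 0.19 [ 0.4933 -0.2809  0.0351]
side start_key_top [373.2 182.4] 0.53 [ 0.4575 -0.3128  0.0668]
scene pad_left [300.7 235.8] 0.74 [0.4959 0.0197 0.1127]
scene pad_right [342.4 266.7] 0.56 [ 0.5202 -0.1078  0.1123]
scene latch_tab [281.8 288.9] 0.6 [ 0.4253 -0.0549  0.0604]
scene start_key_top [375.4 381.6] 0.81 [ 0.4642 -0.3186  0.0655]
scene stop_top [408.5 357.9] 0.68 [ 0.52   -0.3148  0.0829]
wrist pad_left [523.3 241.3] 0.8 [0.4974 0.0301 0.1118]
wrist pad_right [319.6 244.8] 0.87 [ 0.5252 -0.0976  0.1119]
wrist latch_tab [409.4 112.8] 0.83 [ 0.4327 -0.0513  0.0608]
wrist start_key_top [14.9 77.2] 0.83 [ 0.4632 -0.3207  0.065 ]
wrist stop_top [  1.8 163.9] 0.57 [ 0.5199 -0.318   0.0829]
9.275 [ 0.5254 -0.0975  0.2293] [-0.3092  3.1263 -0.    ] [-0.4389  0.5192  0.2079] 1.8818183440659288
```

View pics/s3.png

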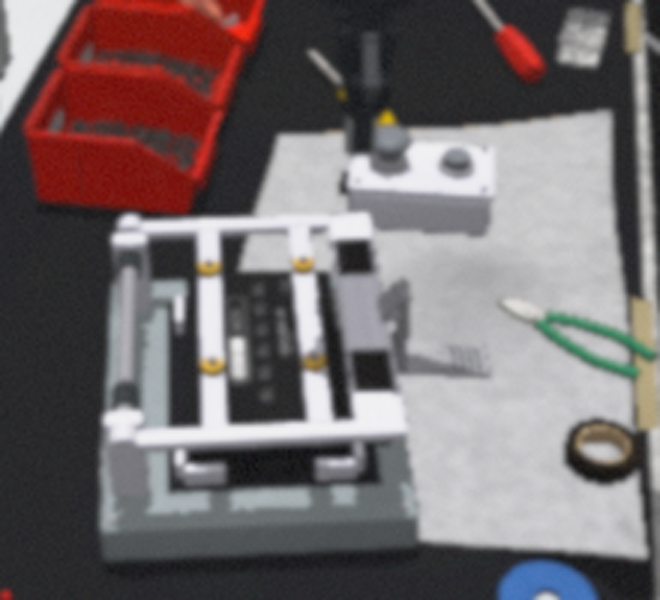

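The gate is latched: both pads read 0.112 m and the gate lies flat, with the bar at crop (365, 300). Next I'll go over the start key.

Scaled: -22.2 cm is -0.2775, -18 cm is -0.225.

{"op": "step_arm", "data": {"series": "-0.025 -0.075 0 0; -0.05 -0.15 0 0; -0.075 -0.225 0 0; -0.0813 -0.2775 -0.025 0; -0.0813 -0.2775 -0.05 0; -0.0813 -0.2775 -0.05 0; -0.0813 -0.2775 -0.05 0"}}

```text
time: 10.15
position: [0.461, -0.3189, 0.1899]
orientation: [-0.311, 3.125, -0.0]
force: [0.2, 0.1, 1.0]
gripper_width: -0.0002
grip_force: 0.0
```

```bash
python3 look.py w4 start_key_top stop_top control_box
```

```text
[ 0.3869 -0.3332  0.3076]
start_key_top [317.5 241.5] 0.76 [ 0.4613 -0.3204  0.0649]
control_box [310.3 248.2] 0.93 [ 0.4668 -0.3242  0.0651]
10.35 [ 0.461  -0.3191  0.1902] [-0.3108  3.125  -0.0013] [-0.8269  0.4594 -0.0596] [ 0.5632  0.4653 -0.0021  1.7716  0.0011  0.9032  2.3298]
```

View pics/w4.png

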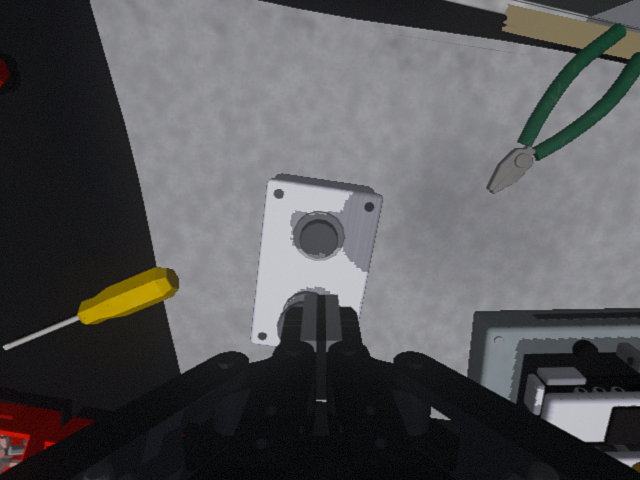

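The key is at wrist pixel (319, 238), which projects to (0.460, -0.320, 0.065), directly under the tips. The stop button at (305, 310) is clear of them. Pressing now.

Scaled: -10.9 cm is -0.1363, -10.3 cm is -0.1288.

{"op": "step_arm", "data": {"series": "0 -0.0013 -0.0375 0; 0 -0.0013 -0.075 0; 0 -0.0013 -0.1 0; 0 -0.0013 -0.1163 0; 0 -0.0013 -0.1225 0; 0 -0.0013 -0.1288 0; 0 -0.0013 -0.1338 0; 0 -0.0013 -0.1363 0; 0 -0.0013 -0.1363 0"}}

```text
time: 11.48
position: [0.4607, -0.3205, 0.0837]
orientation: [-0.309, 3.124, -0.002]
force: [-8.7, 6.9, 31.8]
gripper_width: -0.0001
grip_force: 15.9
```

Scaled: 14 cm is 0.175, 12 cm is 0.15.

{"op": "step_arm", "data": {"series": "0 0 0.0013 0; 0 0 0.0013 0; 0 0 0.0013 0; 0 0 0.0125 0; 0 0 0.0375 0; 0 0 0.075 0; 0 0 0.1125 0; 0 0 0.15 0; 0 0 0.175 0; 0 0 0.175 0"}}

```text
time: 12.72
position: [0.4612, -0.3211, 0.222]
orientation: [-0.309, 3.123, -0.004]
force: [0.5, 0.0, 0.2]
gripper_width: -0.0002
grip_force: 0.0
```

Key pressed and released. Now above the front half of the latch tab, which keeps the gripper body clear of the hook.

Scaled: 26.8 cm is 0.335, -3.9 cm is -0.0488.

{"op": "step_arm", "data": {"series": "-0.0125 0.075 0 0; -0.025 0.15 0 0; -0.0375 0.225 0 0; -0.0438 0.3 0 0; -0.0488 0.335 -0.0375 0; -0.0488 0.335 -0.075 0; -0.0488 0.335 -0.1 0; -0.0488 0.335 -0.1 0; -0.0488 0.335 -0.1 0"}}

```text
time: 13.85
position: [0.4215, -0.0526, 0.1405]
orientation: [-0.309, 3.126, -0.0]
force: [0.2, -0.3, 0.3]
gripper_width: 0.0001
grip_force: 0.0
```

```bash
python3 look.py w5 latch_tab pad_left pad_right start_key_top
```

```text
[ 0.3475 -0.0668  0.2582]
latch_tab [320.4 285.5] 0.74 [ 0.4332 -0.0498  0.0599]
14.1 [ 0.4217 -0.0526  0.1408] [-0.3087  3.1252 -0.0004] [ 0.1155 -0.1593  0.167 ] [ 0.121   0.356  -0.0729  2.1634  0.0437  0.6223  1.7848]
```

View pics/w5.png

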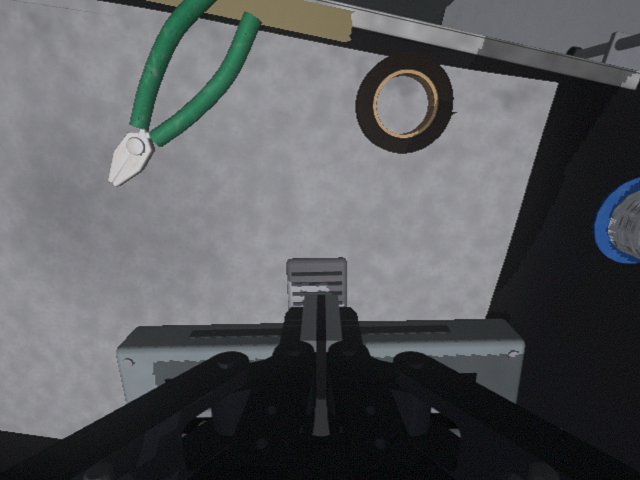

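The tab at (318, 285) projects to (0.433, -0.050, 0.060). The tips are about 11 mm toward its front edge and centred sideways, as planned.

Scaled: -6.7 cm is -0.0838, -6.5 cm is -0.0813.

{"op": "step_arm", "data": {"series": "0 0 -0.0313 0; 0 0 -0.0563 0; 0 0 -0.0675 0; 0 0 -0.0725 0; 0 0 -0.0775 0; 0 0 -0.0813 0; 0 0 -0.0838 0; 0 0 -0.0838 0"}}

```text
time: 15.1
position: [0.4215, -0.0524, 0.0733]
orientation: [-0.309, 3.126, -0.0]
force: [-2.1, -0.1, 1.7]
gripper_width: -0.0003
grip_force: 1.0
```

```bash
python3 look2.py s6 pad_left pad_right
```

```text
side pad_left [335.8 230.6] 0.74 [0.5155 0.0343 0.1727]
side pad_right [332.5 191.7] 0.68 [ 0.5398 -0.0979  0.173 ]
scene pad_left [266.  368.8] 0.72 [ 0.3481 -0.1779  0.0112]
scene pad_right [353.3 220.4] 0.77 [ 0.5441 -0.1003  0.194 ]
15.55 [ 0.4215 -0.0524  0.0733] [-0.3093  3.1261 -0.0001] [-1.0042  0.2077  1.6757] 1.7644628240154148
```

View pics/s6.png

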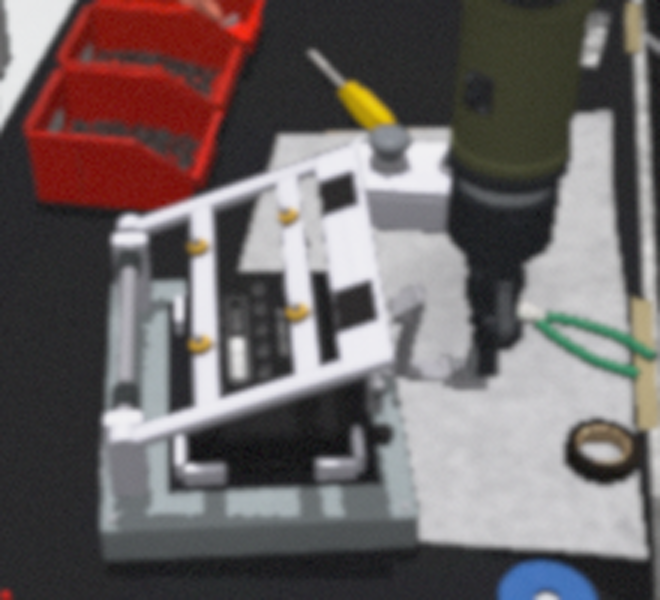

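The gate has come free and is swinging up, with its bar at crop (350, 260). I'll lift straight off the tab and retreat.

Scaled: 24 cm is 0.3, 20 cm is 0.25.

{"op": "step_arm", "data": {"series": "0 0 0.0125 0; 0 0 0.0375 0; 0 0 0.075 0; -0.0063 0 0.125 0; -0.0125 0 0.1875 0; -0.0125 0 0.25 0; -0.0125 0 0.3 0; -0.0125 0 0.3 0; -0.0125 0 0.3 0"}}

```text
time: 16.68
position: [0.411, -0.0524, 0.3132]
orientation: [-0.309, 3.126, -0.0]
force: [0.0, -0.4, -0.8]
gripper_width: 0.0003
grip_force: 0.0
```

```bash
python3 look2.py s7 pad_left pad_right latch_tab start_key_top stop_top
```

```text
side pad_left [329.  220.4] 0.96 [0.5279 0.0476 0.2066]
side pad_right [322.5 178.7] 0.62 [ 0.5619 -0.0957  0.2055]
side latch_tab [377.3 249.9] 0.95 [ 0.4295 -0.0495  0.0621]
side start_key_top [374.3 183.3] 0.56 [ 0.4544 -0.3138  0.0637]
side stop_top [350.  176.7] 0.55 [ 0.5188 -0.3038  0.0836]
scene pad_left [314.4 188.5] 0.94 [0.5249 0.0142 0.2085]
scene pad_right [356.2 212.2] 0.81 [ 0.5475 -0.1036  0.2102]
scene latch_tab [281.  287.5] 0.85 [ 0.4256 -0.05    0.0602]
scene start_key_top [374.4 383. ] 0.57 [ 0.4619 -0.3198  0.0651]
scene stop_top [409.9 360.3] 0.88 [ 0.5192 -0.3196  0.0829]
wrist latch_tab [315.4 225.3] 0.7 [ 0.4345 -0.0525  0.0602]
wrist start_key_top [ 37.6 200.1] 0.75 [ 0.4611 -0.3207  0.0645]
wrist stop_top [ 31.1 262.6] 0.96 [ 0.5189 -0.3156  0.0824]
17.575 [ 0.4114 -0.0525  0.3133] [-0.3092  3.1263 -0.0001] [-0.0562  0.6166 -0.2868] 1.8206072423552073
```

View pics/s7.png

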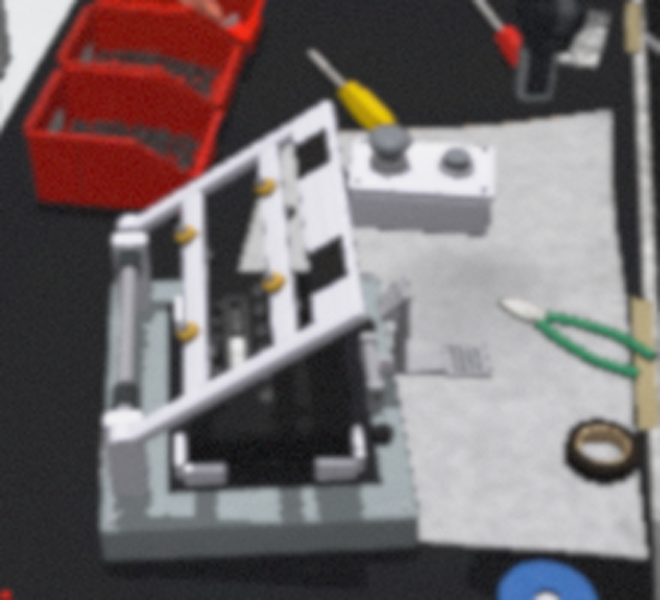

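The gate is fully open again, with the pads at 0.206 m and the bar at crop (335, 220). The latch, key and stop are at rest, and the bystanders in view have not moved.

```bash
python3 -c "
from plant import env
print(env.sign_off())"
```

```text
the job is handed in; nothing more can be done
None
```

The job is done and handed in at about 17.6 s: the gate was pushed shut and latched, the start key was pressed fully in for about half a second and released, and the latch tab was pushed so the gate sprang fully open again; the stop button was not touched, and nothing in the final picture had moved.

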